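# Lean a grille frame on the inspection rest

## Robot

A 7-joint arm with a two-finger parallel gripper is mounted at the origin on a cart in front of the work surface, level with it; the furniture and walls round the work are solid. World frame = base frame: x ahead of the robot, y to its left, z up, the work surface at z = 0. Lengths are in mm, angles in degrees, forces in N, time in s.
With the tool pointing down it reaches from about 400 to 925 mm from the base axis. Payload 5.6 kg.
Tool frame: the origin (TCP) lies at the very end of the fingers, on their centre line; the grasp point (between the pads) lies 19 mm behind it; y points along the fingers, x is the direction in which the jaws open and shut, and the axes are right-handed (so a half turn about y gives the same grasp; the last joint's range is limited). The gripper opens to 85 mm and grips with 20 to 120 N. Pads are 22 mm wide; open, the fingers measure 114 mm over their backs; the gripper's body (76 mm by 85 mm) begins 54 mm behind the grasp point. The pads swing forward as they close: fully open they stand 13 mm farther back than shut.
Start: joints at [64.343, 26.786, -0.665, 91.828, 0.344, 61.387, -3.226], TCP at [255.954, -597.492, 231.29] pointing down, gripper open.
Joint ranges: [-144.91, 144.91], [-17.63, 115.5], [-89.93, 88.59], [15.96, 139.68], [-74.01, 254.01], [8.47, 105.57], [-167.45, 167.45]. Speed limits (degrees/s): [147.25, 147.25, 180, 180, 180, 180, 180].

## Interface

Orientations are given as a 3x3 rotation matrix whose columns are the frame's x, y, z axes.
In Python, from bench import arm gives the robot as it stands.
- The arm moves only by the tool move_arm, never from a script. Its argument "steps" is one flat list of numbers, 7 for each row, row after row: the shift along the world's x, y, z in mm, then the turn, a rotation vector about the world's x, y, z in rad, then the closure, from -1 (fully open) to 1 (shut). In form: [dx, dy, dz, wx, wy, wz, hand, dx, dy, dz, wx, wy, wz, hand, ...]. A call has 1 to 20 rows; each row shifts and turns the commanded pose from where the row before left it; what a row does not reach is not made up. A row lasts 1/10 s, in which the tool goes at most 50 mm and 8.59 degrees, less where a joint would pass 70% of its speed; a pose out of reach is approached as far as the arm can. A call is refused whole if a number of a shift passes 50 or a number of a turn 0.15, either way. A call with a gripper value outside its range is refused whole. The fingers move at their own pace and stop on an object; "newtons" is the grip in N (left out, the last holds). Time passes only in rows, so rows that do not move let the fingers close. It gives the time, the measured TCP pose, the force and the opening at its end, in the units of the state.
- arm.read_state(): the state, without advancing time (a new reading comes with each control period).
- arm.grab_frame(name): name is "scene" or "top" or "wrist"; returns (picture, depth): 384x512x3 uint8, red, green, blue; 384x512 float32, mm along the optical axis (not along the pixel's ray), 0 where there is no reading.
- arm.camera_model(name): a dict with "fx", "fy", "cx", "cy" (pixels), "world_from_camera" (4x4, takes a point from camera to world coordinates). Camera axes: x right, y down, z forward; pixel columns grow to the right and rows downward; lengths in mm; the calibration is good to about 2 mm. A picture is of the moment at which its call begins: read the wrist's pose just before it. camera_model takes no time and is no camera call; for the wrist camera it gives the pose at the moment of the call.
- arm.finish_job(): hands the job in, once; it reports no verdict.
Trained networks look in the newest picture that a camera, given by its name, has taken for a name from the list of things; names that differ only in an ending like _2 or _b are one class to them, and where a whole thing is asked for, a point or a joint stands for the part that bears it (a point fixed in the world has none). Each returns a list of dicts, best first, with "conf" (0 to 1); they miss things now and then, are a little off and sometimes report something else, mostly with a low value. They report only what shows in the picture. A call takes as long as a camera call. They do not tell look-alikes from the thing itself.
- arm.regions_of(camera, label): "pixels" (384x512 bool, what is visible of it) and "box" ([left, top, width, height] in pixels, round what is visible of it).
The state is a dict: "time": time; "qpos": joint angles; "joint_velocities": joint speeds; "joint_efforts": joint torques, N m; "tcp_pos": TCP position; "tool_rot": TCP orientation; "ft_force": force on the tool from outside, world axes, zero at the start; "moment": the same for the moment, N m; "opening": finger opening in mm.
Only numpy, scipy, OpenCV 4.12 (cv2) and the standard library are available. Lean on these libraries where they do the work, as an engineer would, in place of code of your own. Each camera call takes 0.05 s, during which the arm holds its last target.

## Task

Pick up the black grille frame and lean it on the inspection rest so its front can be checked: one short end down on the base plate with its foot against the orange stop bar, the other end leaning back against the aluminium backboard, square to it. The face that is up now must end up looking outward, and the other things on the bench must be left alone.

Things in the scene. Friction and masses are not known exactly. Their poses are not given: they have to be found in the camera images.
- grille_centre (a point): Centre of the loose black grille frame, a rigid bar 117 x 39 x 18 mm, about 80 g; either short end may go down. It starts flat, centre 9 mm above the bench. x: along the 117 mm; y: across the 39 mm width; z: out of the face that is up at the start and must end up outward. Grip across the width: the long sides are parallel, so the fingers may be tilted along its length.
- grille_end_a (a point): Point on the grille at the +x short end, mid-width, on the edge where that end meets the face that is up at the start: 58.5 mm along x and 9 mm along z from the centre.
- grille_end_b (a point): The same at the -x short end: -58.5 mm along x and 9 mm along z from the centre.
- rest: Fixed sheet-metal inspection rest. Origin on the bench, half-way between stop bar and backboard; x from stop to backboard, y along the backboard, z up. Base plate 150 mm wide (y), x = -60 to +88 mm, top at z = 6 mm; its open -x side looks roughly to the robot's right. No side walls; two small gussets behind the backboard. With its foot at the stop the grille leans about 52 degrees from level.
- backboard: Upright aluminium board with dark slots, fixed on the rest, 5 mm thick, 150 mm wide, top 112 mm above the bench. Origin at the middle of the lower edge of its front face, at rest x = +43 mm, z = 6 mm; axes as the rest's; the front face is the plane x = 0.
- stop_bar: Orange stop bar fixed on the base plate, 12 mm thick, 150 mm wide, 16 mm high (top 22 mm above the bench). Origin at the middle of the lower edge of the face that looks at the backboard, at rest x = -43 mm, z = 6 mm; axes as the rest's; that face is the plane x = 0. 86 mm clear between it and the backboard.
- hex_keys: Bystander: yellow hex key case, 22 x 92 x 24 mm, loose; origin at the centre of its underside.
- board: Bystander: green circuit board, 36 x 60 x 12 mm, loose; origin at the centre of its underside.
- tin: Bystander: round grey tin with yellow lid, 69 mm across, 32 mm high, loose; origin at the centre of its underside.
- grille: The whole grille frame; origin at the centre of its underside, 9 mm under point grille_centre, same axes.
Things that resemble listed ones, but are neither listed nor needed, are in the scene too. There is more than one size of the grille; the job needs the larger.

How it is judged:
By the outcome, as a careful person would: the job done as asked, in the order asked, and still so for the second after the job is handed in, with the robot touching nothing.
It also fails if it takes over 35 s, if anything falls off the work surface, if the arm or the gripper's body presses on something with over 40 N, if the wrist force passes 120 N, or if a joint passes its speed limit or range.

## Working session

There is one attempt and no reset: what is moved stays moved. The work goes in short steps, Python scripts to look and compute and a tool call to move; the robot and the scene stay as the last step left them, time stands still between calls to the robot, and variables do not carry over. Pictures are saved under pics/ and viewed, and the job is handed in when it is done.

Besides the shell and the picture viewer there is one more tool, called after "Request:" as name(argument=value, ...) on one line, values as JSON. move_arm: Moves the arm, as the interface text tells. Its arguments: {"type":"object","properties":{"steps":{"type":"array","items":{"type":"number"}},"newtons":{"type":"number"}},"required":["steps"]}

```bash
mkdir -p pics; ls; cat > h.py <<'E'
import numpy as np, cv2
from bench import arm
def save(n,im,s=1.0):
    im=cv2.cvtColor(im,cv2.COLOR_RGB2BGR)
    if s!=1: im=cv2.resize(im,None,fx=s,fy=s,interpolation=cv2.INTER_CUBIC)
    cv2.imwrite(f'pics/{n}.png',im)
def pts(cam,depth,mask,M=None):
    m=M or arm.camera_model(cam)
    v,u=np.nonzero(mask&(depth>0)); z=depth[v,u]
    P=np.c_[(u-m['cx'])/m['fx']*z,(v-m['cy'])/m['fy']*z,z,np.ones_like(z)]
    return (P@np.array(m['world_from_camera']).T)[:,:3]
E
python3 - <<'E'
from h import *
for n in ['scene','top']:
    im,d=arm.grab_frame(n); save(n+'0',im,1.5); np.savez(f'{n}0.npz',im=im,d=d)
    for l in ['grille','rest','stop_bar','backboard','hex_keys','board','tin']:
        for r in arm.regions_of(n,l):
            P=pts(n,d,r['pixels'])
            print(n,l,round(r['conf'],2),r['box'],r['pixels'].sum(),np.median(P,0).round(0) if len(P) else None,P.max(0).round() if len(P) else '')
print(arm.read_state())
E
```

```text
pics
scene grille 0.97 [170.6, 204.6, 47.4, 17.2] 566 [ 482. -227.   14.] [ 526. -174.   22.]
scene grille 0.84 [183.2, 251.9, 29.2, 21.7] 371 [ 604. -289.    8.] [ 641. -264.   17.]
scene rest 0.88 [266.7, 130.4, 70.2, 78.4] 2885 [549.  85.   8.] [622. 163. 115.]
scene stop_bar 0.52 [268.2, 162.9, 30.1, 40.7] 298 [541.  11.  19.] [611.  30.  29.]
scene stop_bar 0.41 [229.5, 258.1, 33.7, 31.1] 507 [ 703. -218.   22.] [ 716. -164.   28.]
scene backboard 0.69 [294.8, 133.5, 39.1, 59.0] 937 [551. 105.  65.] [619. 122. 115.]
scene hex_keys 0.97 [228.4, 260.3, 34.6, 29.8] 445 [ 703. -217.   22.] [ 714. -167.   28.]
scene board 0.75 [280.2, 250.2, 29.8, 22.7] 308 [731. -93.   3.] [750. -62.  14.]
scene tin 0.64 [174.3, 204.8, 46.9, 20.5] 630 [ 480. -229.   13.] [ 527. -172.   22.]
scene tin 0.61 [272.0, 116.2, 20.2, 26.6] 429 [372. 114.  29.] [399. 151.  37.]
scene tin 0.5 [268.9, 165.7, 28.4, 42.7] 290 [546.  11.  19.] [611.  30.  29.]
top grille 0.73 [281.9, 210.3, 41.5, 27.5] 350 [ 475. -228.   14.] [ 520. -169.   22.]
top grille 0.59 [315.4, 168.8, 16.2, 28.5] 219 [ 595. -285.    9.] [
[... 792 characters left out ...]
-3.22333612]), 'joint_velocities': array([-0.03704453, -0.02012953,  0.02393668, -0.03503999, -0.01766407,
        0.04001519,  0.1102234 ]), 'joint_efforts': array([ 2.85711058e-04, -5.32168007e+01,  2.17317604e-02, -2.51617134e+01,
        1.15081077e-02,  1.22100493e-03, -6.99842190e-06]), 'tcp_pos': array([ 255.96341514, -597.49310318,  231.30233779]), 'tool_rot': array([[ 3.93798942e-01,  7.27659293e-07,  9.19196602e-01],
       [-9.19196600e-01, -6.23241256e-05,  3.93798942e-01],
       [ 5.75746759e-05, -9.99999998e-01, -2.38743128e-05]]), 'ft_force': array([-0.20789988,  0.34900554,  0.25328115]), 'moment': array([ 0.02125511, -0.04978624,  0.02681554]), 'opening': 85.87644244733727}
```

View pics/scene0.png

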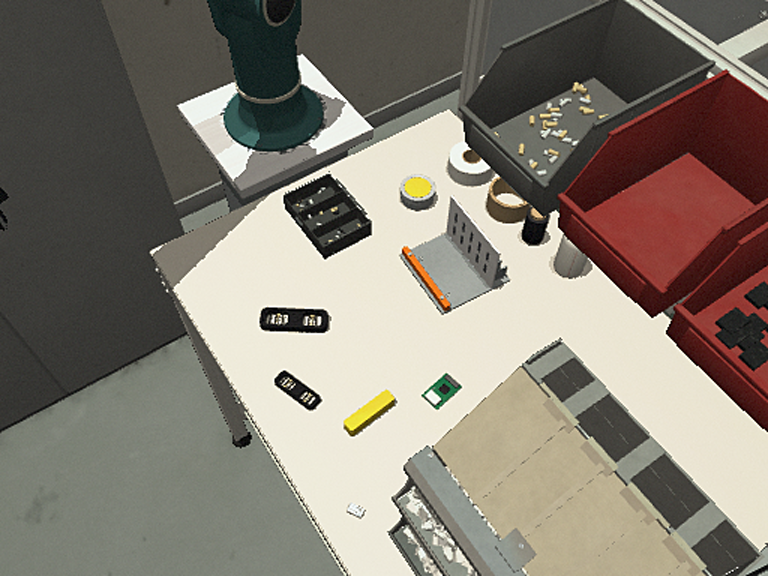

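View pics/top0.png

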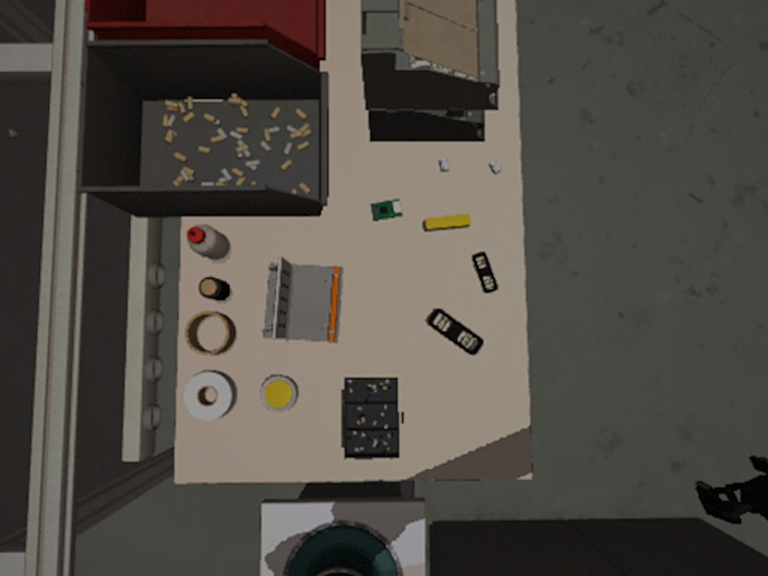

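The scene shows two look-alike grilles. The large one is at scene px (196,213) / top px (303,221), the small one at scene (198,260) / top (323,181). The black parts tray at scene (218,143) is also dark but clearly not a grille. I choose the larger one and check it below, along with the geometry.

```bash
python3 - <<'E'
from h import *
for n in ['scene','top']:
    z=np.load(n+'0.npz'); im,d=z['im'],z['d']
    P=pts(n,d,np.ones(d.shape,bool))
    M=d>0; I=np.zeros((384,512,3)); I[M]=P
    for name,c in [('big',(480,-228)),('small',(600,-287))]:
        near=np.hypot(I[...,0]-c[0],I[...,1]-c[1])<85
        m=near&(I[...,2]>7)&(I[...,2]<30)&M
        Q=I[m][:,:2].astype(np.float32)
        print(n,name,len(Q),cv2.minAreaRect(Q), 'z99',np.percentile(I[m][:,2],[50,90,99]).round(1),'table',np.median(I[near&(I[...,2]<6)&M][:,2]))
    # rest
    near=(abs(I[...,0]-545)<130)&(abs(I[...,1]-70)<110)&M
    hsv=cv2.cvtColor(im,cv2.COLOR_RGB2HSV)
    orange=near&(hsv[...,0]<15)&(hsv[...,1]>150)&(hsv[...,2]>100)
    Q=I[orange]; print(n,'stop',len(Q),cv2.minAreaRect(Q[:,:2].astype(np.float32)),np.percentile(Q[:,2],[10,50,90]).round(1))
    hi=near&(I[...,2]>30)
    Q=I[hi]; print(n,'board',len(Q),cv2.minAreaRect(Q[:,:2].astype(np.float32)),Q[:,2].max())
    t=near&(I[...,2]>95);Q=I[t]
    print(n,'boardtop',len(Q),cv2.minAreaRect(Q[:,:2].astype(np.float32)))
    pl=near&(I[...,2]>3.5)&(I[...,2]<9)&(hsv[...,1]<40)
z=np.load('scene0.npz'); save('crop',z['im'][180:290,150:270],5)
E
```

```text
scene big 494 ((477.3321228027344, -224.23464965820312), (116.41270446777344, 51.09573745727539), 51.322654724121094) z99 [14.5 17.9 20.2] table -0.7111650644599194
scene small 235 ((598.2742919921875, -289.2758483886719), (83.15743255615234, 28.404325485229492), 18.551712036132812) z99 [10.9 13.9 15.7] table -1.1269038611624183
scene stop 201 ((535.8291015625, 12.548675537109375), (13.191874504089355, 147.86111450195312), 86.01851654052734) [16.5 20.2 22.8]
scene board 6527 ((570.7774658203125, 76.27388000488281), (207.4593505859375, 208.38259887695312), 89.99205780029297) 553.3853907687022
scene boardtop 5917 ((570.7774658203125, 76.27388000488281), (207.4593505859375, 208.38259887695312), 89.99205780029297)
top big 344 ((477.6926574707031, -222.30699157714844), (117.21257781982422, 39.19569778442383), 53.44629669189453) z99 [15.  17.7 20.3] table -1.181532882985266
top small 158 ((596.1082763671875, -285.1253967285156), (81.9000473022461, 28.158395767211914), 18.409685134887695) z99 [10.7 13.2 14.5] table -1.087406070116117
top stop 183 ((537.2409057617188, 16.5905704498291), (11.040142059326172, 148.61985778808594), 85.852783203125) [15.7 20.7 23.3]
top board 4412 ((572.3770751953125, 78.36824798583984), (205.26092529296875, 202.9134521484375), 0.1010378897190094) 553.8951549882556
top boardtop 4144 ((572.3770751953125, 78.36824798583984), (205.26092529296875, 202.9134521484375), 0.1010378897190094)
```

View pics/crop.png

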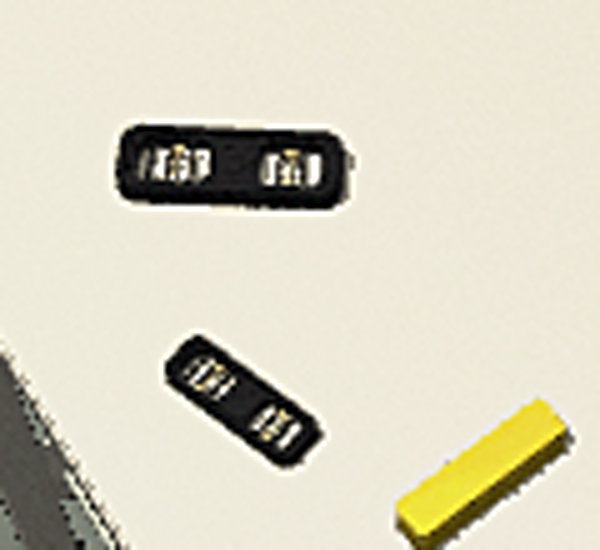

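Request:
move_arm(steps=[22, 37, 0, 0, 0, 0.052, -1, 22, 37, 0, 0, 0, 0.052, -1, 22, 37, 0, 0, 0, 0.052, -1, 22, 37, 0, 0, 0, 0.052, -1, 22, 37, 0, 0, 0, 0.052, -1, 22, 37, 0, 0, 0, 0.052, -1, 22, 37, 0, 0, 0, 0.052, -1, 22, 37, 0, 0, 0, 0.052, -1, 22, 37, 0, 0, 0, 0.052, -1, 22, 37, 0, 0, 0, 0.052, -1, 0, 0, 0, 0, 0, 0, -1])

```text
time: 1.9
tcp_pos: [479.3, -221.0, 231.8]
tool_rot: [[0.805, 0.003, 0.593], [-0.593, 0.002, 0.805], [0.001, -1.0, 0.003]]
ft_force: [0.1, 0.3, 1.0]
opening: 85.9
```

```bash
python3 - <<'E'
from h import *
s=arm.read_state(); print(s['time'],s['tcp_pos'].round(1),s['tool_rot'].round(3).tolist(),s['qpos'].round(1),s['ft_force'])
M=arm.camera_model('wrist'); im,d=arm.grab_frame('wrist'); save('w1',im,1.5)
print(np.array(M['world_from_camera']).round(2),M['fx'])
P=pts('wrist',d,d>0,M); I=np.zeros((384,512,3)); I[d>0]=P
near=np.hypot(I[...,0]-477,I[...,1]+223)<85
m=near&(I[...,2]>7)&(I[...,2]<30)
print(cv2.minAreaRect(I[m][:,:2].astype(np.float32)),np.percentile(I[m][:,2],[50,90,99]),np.median(I[near&(I[...,2]<6)][:,2]))
g=cv2.cvtColor(im,cv2.COLOR_RGB2GRAY)
for r in arm.regions_of('wrist','grille'):
    mk=r['pixels']; Q=I[mk&m]; print(r['conf'],r['box'],cv2.minAreaRect(Q[:,:2].astype(np.float32)) if len(Q) else '')
# top face only
t=near&(I[...,2]>15)&(I[...,2]<22);print(cv2.minAreaRect(I[t][:,:2].astype(np.float32)))
E
```

```text
1.9 [ 479.3 -221.   231.8] [[0.805, 0.003, 0.593], [-0.593, 0.002, 0.805], [0.001, -1.0, 0.003]] [ 35.9  16.3 -17.4 108.    5.6  56.4 -20.3] [0.0891306  0.29375268 0.96324858]
[[ 8.1000e-01 -5.7000e-01 -1.5000e-01  5.1680e+02]
 [-5.9000e-01 -7.8000e-01 -2.1000e-01 -1.6926e+02]
 [ 0.0000e+00  2.6000e-01 -9.7000e-01  3.7395e+02]
 [ 0.0000e+00  0.0000e+00  0.0000e+00  1.0000e+00]] 299.6900917406778
((476.7437744140625, -226.09161376953125), (116.01165771484375, 38.848297119140625), 53.0158576965332) [15.88978126 17.52769925 18.60181258] -0.6110549075685014
0.94 [236.1, 125.0, 31.8, 96.1] ((476.7437744140625, -226.09161376953125), (116.01165771484375, 38.848297119140625), 53.0158576965332)
0.59 [332.3, 127.6, 58.8, 63.4] 
((476.50152587890625, -225.89842224121094), (115.90248107910156, 38.807945251464844), 53.472740173339844)
```

View pics/w1.png

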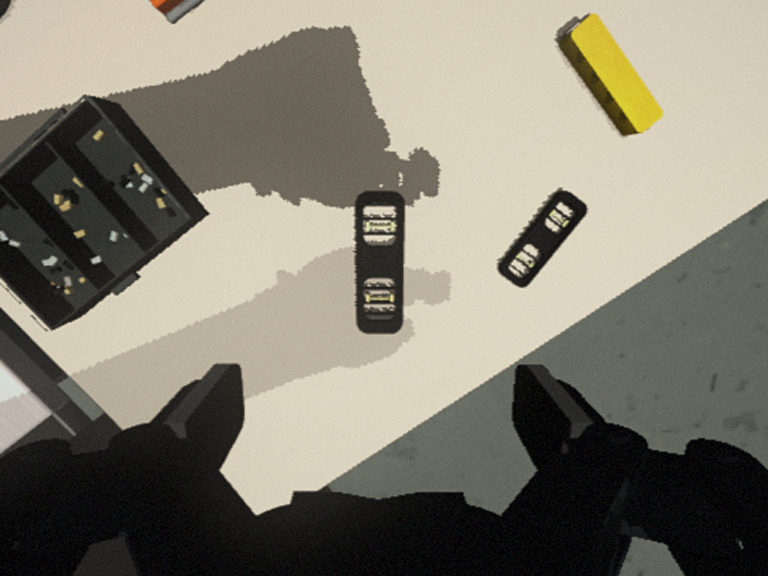

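Request:
move_arm(steps=[-1, -2, -35, -0.0872, 0.0652, 0, -1, -1, -1, -35, -0.0872, 0.0652, 0, -1, 0, -1, -35, -0.0872, 0.0652, 0, -1, 0, 0, -35, -0.0872, 0.0652, 0, -1, 0, 0, -30, 0, 0, 0, -1, 0, 0, -20, 0, 0, 0, -1, 0, 0, 0, 0, 0, 0, -1], newtons=40)

```text
time: 2.7
tcp_pos: [471.4, -232.4, 38.7]
tool_rot: [[0.798, -0.259, 0.545], [-0.603, -0.337, 0.723], [-0.003, -0.905, -0.425]]
ft_force: [-0.1, -0.3, 0.2]
opening: 85.7
```

```bash
python3 - <<'E'
from h import *
s=arm.read_state(); print(s['time'],s['tcp_pos'].round(1),s['tool_rot'].round(3).tolist(),s['qpos'].round(1),s['ft_force'])
M=arm.camera_model('wrist'); im,d=arm.grab_frame('wrist'); save('w2',im,1.5)
P=pts('wrist',d,d>0,M); I=np.zeros((384,512,3)); I[d>0]=P
near=np.hypot(I[...,0]-477,I[...,1]+223)<70
t=near&(I[...,2]>14)&(I[...,2]<22);print(cv2.minAreaRect(I[t][:,:2].astype(np.float32)))
E
```

```text
2.7 [ 471.4 -232.4   38.7] [[0.798, -0.259, 0.545], [-0.603, -0.337, 0.723], [-0.003, -0.905, -0.425]] [ 15.2  37.4  -7.3 110.3  34.8  51.  -54.7] [-0.0805733  -0.27555334  0.21947518]
((477.10052490234375, -225.47425842285156), (118.25482177734375, 39.129215240478516), 53.364105224609375)
```

View pics/w2.png

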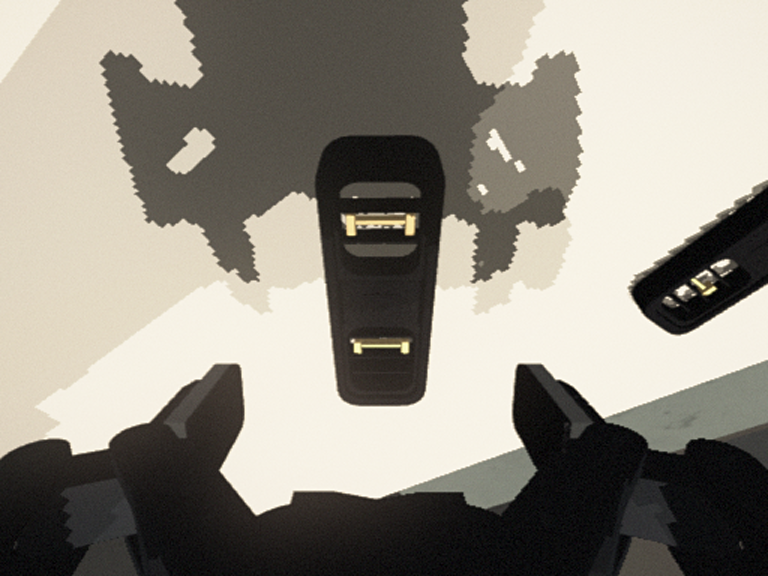

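The grille sits between the open fingers, at picture px (380,270), and its measured centre is (477,-225.5). I now descend and grip.

Request:
move_arm(steps=[3, 4, -12, 0, 0, 0.008, -1, 3, 3, -12, 0, 0, 0, -1, 0, 0, -10, 0, 0, 0, -1, 0, 0, 0, 0, 0, 0, -1])

```text
time: 3.15
tcp_pos: [479.2, -224.3, 6.2]
tool_rot: [[0.804, -0.252, 0.539], [-0.595, -0.34, 0.728], [-0.0, -0.906, -0.423]]
ft_force: [-1.1, 0.2, 0.5]
opening: 85.4
```

Request:
move_arm(steps=[0, 0, 0, 0, 0, 0, 0, 0, 0, 0, 0, 0, 0, 1, 0, 0, 0, 0, 0, 0, 1, 0, 0, 0, 0, 0, 0, 1, 0, 0, 0, 0, 0, 0, 1, 0, 0, 0, 0, 0, 0, 1], newtons=40)

```text
time: 3.75
tcp_pos: [480.3, -224.6, 7.9]
tool_rot: [[0.804, -0.249, 0.541], [-0.595, -0.34, 0.728], [0.003, -0.907, -0.422]]
ft_force: [0.3, 1.7, 6.0]
opening: 37.3
```

Request:
move_arm(steps=[0, 0, 15, 0, 0, 0, 1, 0, 0, 30, 0, 0, 0, 1, 0, 0, 40, 0, 0, 0, 1, 0, 0, 40, 0, 0, 0, 1, 0, 0, 20, 0, 0, 0, 1, 0, 0, 0, 0, 0, 0, 1], newtons=60)

```text
time: 4.35
tcp_pos: [481.7, -225.0, 155.9]
tool_rot: [[0.803, -0.244, 0.543], [-0.596, -0.341, 0.727], [0.008, -0.908, -0.419]]
ft_force: [0.7, -0.3, -1.4]
opening: 37.5
```

```bash
python3 - <<'E'
from h import *
s=arm.read_state(); print(s['time'],s['tcp_pos'].round(1),s['tool_rot'].round(3).tolist(),s['qpos'].round(1),s['ft_force'],s['opening'])
M=arm.camera_model('wrist'); im,d=arm.grab_frame('wrist'); save('w3',im,1.5); np.savez('w3.npz',im=im,d=d,W=M['world_from_camera'])
for l in ['grille','stop_bar','backboard']:
    for r in arm.regions_of('wrist',l):
        P=pts('wrist',d,r['pixels'],M); print(l,r['conf'],r['box'],np.median(P,0))
E
```

```text
4.35 [ 481.7 -225.   155.9] [[0.803, -0.244, 0.543], [-0.596, -0.341, 0.727], [0.008, -0.908, -0.419]] [ 16.5  27.2 -10.1 107.5  30.   62.  -47.7] [ 0.71449083 -0.25723486 -1.38115347] 37.484585486995876
grille 0.93 [355.0, 50.1, 99.4, 92.0] [ 598.25837747 -285.52897175   10.43284255]
grille 0.6 [202.4, 146.6, 93.1, 174.6] [ 491.6727456  -210.05245689  162.58449137]
```

View pics/w3.png

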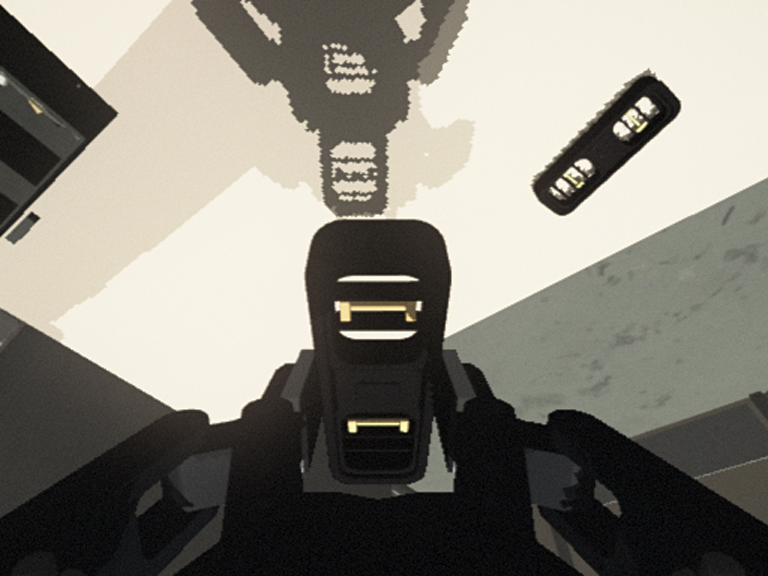

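The grille is held centrally, at px (378,350). Next I measure its pose in the tool frame and refine the rest from the fixed cameras.

```bash
cat >> h.py <<'E'
def heldfit(P,tcp,R,verbose=True):
    """points world -> tool frame; top plane of grille: fit, returns in tool frame"""
    T=(P-tcp)@R  # tool coords
    m=(abs(T[:,0])<21)&(abs(T[:,2])<75)&(T[:,1]<16)&(T[:,1]>-60)
    T=T[m]
    # plane y = a z + b robust
    k=np.ones(len(T),bool)
    for _ in range(25):
        c=np.polyfit(T[k,2],T[k,1],1); r=T[:,1]-np.polyval(c,T[:,2]); s=max(1.0,1.5*np.median(abs(r[k])));k=abs(r)<s
    Q=T[k]
    ang=np.degrees(np.arctan(c[0]))
    ax=np.array([0,c[0],1])/np.hypot(1,c[0])
    al=Q@ax
    print('n',len(T),k.sum(),'slope deg',ang.round(2),'b',c[1].round(2),'along',np.percentile(al,[0,.5,99.5,100]).round(1),'x',np.percentile(Q[:,0],[.5,99.5]).round(1))
    rect=cv2.minAreaRect(np.c_[Q[:,0],al].astype(np.float32)); print(rect)
    return c,ax,al
E
python3 - <<'E'
from h import *
z=np.load('w3.npz'); M=arm.camera_model('wrist'); M['world_from_camera']=z['W']
s=arm.read_state()
rs=arm.regions_of('wrist','grille')
for r in rs:
    P=pts('wrist',z['d'],r['pixels'],M)
    if np.median(P[:,2])>60: heldfit(P,s['tcp_pos'],s['tool_rot'])
# rest
for n in ['scene','top']:
    q=np.load(n+'0.npz'); im,d=q['im'],q['d']
    I=np.zeros((384,512,3)); I[d>0]=pts(n,d,d>0)
    near=(abs(I[...,0]-545)<100)&(abs(I[...,1]-75)<90)&(d>0)
    hsv=cv2.cvtColor(im,cv2.COLOR_RGB2HSV)
    Q=I[near&(I[...,2]>35)&(I[...,2]<117)]
    u=np.array([0.07,0.9975]); v=np.array([-.9975,.07])
    X=Q[:,:2]@u; Y=Q[:,:2]@v
    H,e=np.histogram(X,np.arange(X.min(),X.max(),2)); print(n,'board x hist',[(round(a),b) for a,b in zip(e,H) if b>15])
    pk=e[H.argmax()]
    kk=abs(X-pk)<5; c=np.polyfit(Y[kk],X[kk],1); print('board slope deg',np.degrees(np.arctan(c[0])),'X at mid',np.polyval(c,Y[kk].mean()),'Y range',np.percentile(Y[kk],[1,99]),'z',np.percentile(Q[kk,2],[1,99]))
    o=near&(hsv[...,0]<15)&(hsv[...,1]>150)&(hsv[...,2]>100)
    Q=I[o]; Q=Q[Q[:,2]>19]; X=Q[:,:2]@u; Y=Q[:,:2]@v
    c=np.polyfit(Y,X,1); print('stop top slope',np.degrees(np.arctan(c[0])),'X',np.percentile(X,[1,50,99]),'Y',np.percentile(Y,[0,100]))
    B=I[near&(I[...,2]<9)&(I[...,2]>2)&(hsv[...,1]<45)]; X=B[:,:2]@u; Y=B[:,:2]@v;print('plate',X.min(),X.max(),Y.min(),Y.max(),np.median(B[:,2]))
E
```

```text
n 13501 3966 slope deg -24.13 b -14.04 along [-58.5 -57.3  56.9  57.4] x [-17.   20.7]
((1.9061908721923828, -0.5600318908691406), (38.28956985473633, 115.87705993652344), 0.2344616800546646)
scene board x hist [(141, np.int64(204)), (143, np.int64(432)), (145, np.int64(104)), (147, np.int64(16))]
board slope deg 0.10926127404643937 X at mid 143.37751024364624 Y range [-608.62811449 -462.50226128] z [ 35.50457828 113.22705763]
stop top slope -0.09975165482862161 X [43.66529361 49.64737867 55.74727312] Y [-607.53622724 -461.15233522]
plate 18.348188862468234 207.80155633077837 -638.25057273862 -436.8774574085315 4.7901185735415766
top board x hist [(146, np.int64(293)), (148, np.int64(52)), (150, np.int64(31))]
board slope deg 0.22859335242842585 X at mid 147.2334129112859 Y range [-605.40942081 -460.57801476] z [ 36.8682     114.52020914]
stop top slope 0.3683532700026639 X [48.86093306 53.98978546 59.69500929] Y [-605.55223411 -460.42590922]
plate 36.818205656941984 192.15268298511592 -629.5136779952563 -438.98233997354214 5.249980387637379
```

Request:
move_arm(steps=[9, 40, 10, 0, 0, 0.095, 1, 9, 40, 10, 0, 0, 0.095, 1, 9, 40, 10, 0, 0, 0.095, 1, 9, 40, 10, 0, 0, 0.095, 1, 9, 40, 5, 0, 0, 0.095, 1, 9, 30, 0, 0, 0, 0.094, 1, 0, 0, 0, 0, 0, 0, 1, 0, 0, 0, 0, 0, 0, 1])

```text
time: 5.4
tcp_pos: [533.3, 5.8, 196.1]
tool_rot: [[0.998, -0.029, 0.061], [-0.068, -0.422, 0.904], [-0.001, -0.906, -0.423]]
ft_force: [-0.3, -1.1, -1.5]
opening: 37.5
```

```bash
python3 - <<'E'
from h import *
s=arm.read_state(); print(s['time'],s['tcp_pos'].round(1),s['tool_rot'].round(3).tolist(),s['qpos'].round(1),s['ft_force'],s['opening'])
M=arm.camera_model('wrist'); im,d=arm.grab_frame('wrist'); save('w4',im,1.5); np.savez('w4.npz',im=im,d=d,W=M['world_from_camera'])
I=np.zeros((384,512,3)); I[d>0]=pts('wrist',d,d>0,M)
T=(I-s['tcp_pos'])@s['tool_rot']
hsv=cv2.cvtColor(im,cv2.COLOR_RGB2HSV)
near=(abs(I[...,0]-545)<110)&(abs(I[...,1]-75)<110)&(d>0)
u=np.array([0.07,0.9975]); v=np.array([-.9975,.07])
Q=I[near&(I[...,2]>35)&(I[...,2]<117)];X=Q[:,:2]@u; Y=Q[:,:2]@v
if len(Q):
    H,e=np.histogram(X,np.arange(X.min(),X.max(),2)); print([(round(a),int(b)) for a,b in zip(e,H) if b>50])
    top=Q[:,2]>107; print('top edge',np.percentile(X[top],[1,50,99]),np.percentile(Y[top],[1,99]),Q[top,2].mean())
    c=np.polyfit(Y[top],X[top],1);print(np.degrees(np.arctan(c[0])))
o=near&(hsv[...,0]<15)&(hsv[...,1]>150)&(hsv[...,2]>80)&(I[...,2]<40)
Q=I[o]
if len(Q):
    X=Q[:,:2]@u; Y=Q[:,:2]@v; t=Q[:,2]>18; c=np.polyfit(Y[t],X[t],1); print('stop',len(Q),np.percentile(X[t],[1,50,99]),np.percentile(Y,[0,100]),np.percentile(Q[:,2],[5,50,95]),np.degrees(np.arctan(c[0])))
m=near&(I[...,2]>2)&(I[...,2]<10)
Q=I[m]; print('plate z',np.median(Q[:,2]))
E
```

```text
5.4 [533.3   5.8 196.1] [[0.998, -0.029, 0.061], [-0.068, -0.422, 0.904], [-0.001, -0.906, -0.423]] [ -0.2  24.6 -21.9 106.8  34.7  66.3 -43.9] [-0.27527279 -1.08998708 -1.53249514] 37.52274675468207
stop 2222 [46.71331291 53.11545708 57.8439168 ] [-606.04733085 -457.87094629] [11.18739919 20.95138155 22.32482696] 0.05617380651256232
plate z 5.3755310624706
```

View pics/w4.png

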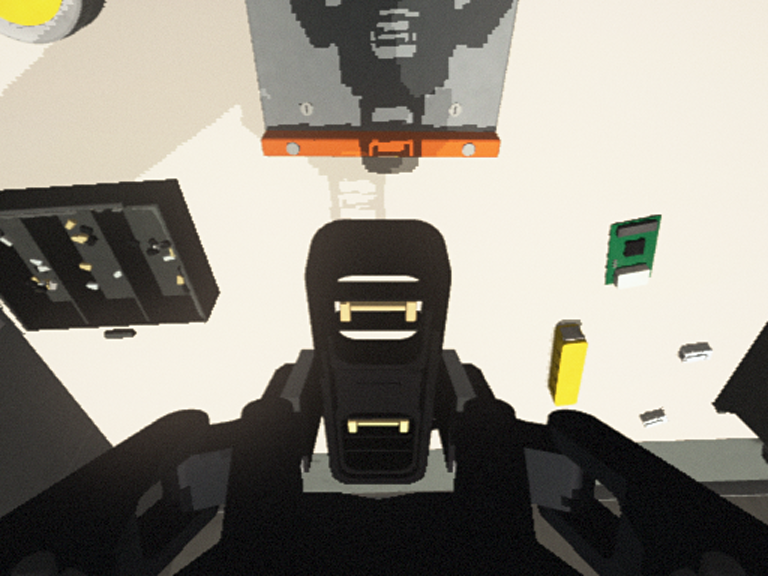

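Request:
move_arm(steps=[0.7, 7.5, 0, 0.133, -0.0093, 0, 1, 0.7, 7.5, 0, 0.133, -0.0093, 0, 1, 0.7, 7.5, 0, 0.133, -0.0093, 0, 1, 0.7, 7.5, 0, 0.133, -0.0093, 0, 1, 0.7, 7.5, 0, 0.133, -0.0093, 0, 1, 0.7, 7.5, 0, 0.133, -0.0093, 0, 1, 0.7, 7.5, 0, 0.133, -0.0093, 0, 1, 0.7, 7.5, 0, 0.133, -0.0093, 0, 1, 0, 0, 0, 0, 0, 0, 1, 0, 0, 0, 0, 0, 0, 1])

```text
time: 6.45
tcp_pos: [539.2, 63.5, 196.3]
tool_rot: [[0.997, 0.043, 0.06], [-0.074, 0.587, 0.806], [-0.001, -0.809, 0.588]]
ft_force: [-0.5, -0.4, -1.1]
opening: 36.9
```

```bash
cat >> h.py <<'E'
u=np.array([0.0698,0.9976]); v=np.array([-.9976,.0698]); O=np.array([538.8,64.1])
def rest(P): 
    P=np.atleast_2d(P); D=P[:,:2]-O; return np.c_[D@u,D@v,P[:,2]]
def status():
    s=arm.read_state(); R=s['tool_rot']; a=-.409*R[:,1]+.913*R[:,2]; n=-.913*R[:,1]-.409*R[:,2]
    tc=s['tcp_pos']; C=tc-.56*a+3.8*n
    ar=np.array([a[:2]@u,a[:2]@v,a[2]])
    print('t',round(s['time'],2),'tcp',tc.round(1),'rest tcp',rest(tc).round(1),'a_rest',ar.round(3),'lean',np.degrees(np.arcsin(a[2])).round(1),'toolx',rest(np.r_[O,0]+R[:,0]).round(3))
    for nm,p in [('C',C),('footback',C-58.5*a-9*n),('footfront',C-58.5*a+9*n),('topback',C+58.5*a-9*n)]: print(nm,rest(p).round(1))
    print('q',s['qpos'].round(1),'F',s['ft_force'].round(1),'open',s['opening'].round(1))
    return s
E
python3 - <<'E'
from h import *
s=status()
M=arm.camera_model('wrist'); im,d=arm.grab_frame('wrist'); save('w5',im,1.5); np.savez('w5.npz',im=im,d=d,W=M['world_from_camera'])
for n in ['scene']:
    im,d=arm.grab_frame(n); save(n+'5',im[90:250,200:400],4)
E
```

```text
t 6.45 tcp [539.2  63.5 196.3] rest tcp [[ -0.5  -0.5 196.3]] a_rest [ 0.498 -0.003  0.868] lean 60.2 toolx [[-0.004 -1.    -0.001]]
C [[ -4.1  -0.4 197.7]]
footback [[-25.4  -0.3 142.5]]
footfront [[-41.   -0.3 151.4]]
topback [[ 32.8  -0.6 244. ]]Traceback (most recent call last):
  File "<stdin>", line 2, in <module>
  File "h.py", line 37, in status
    print('q',s['qpos'].round(1),'F',s['ft_force'].round(1),'open',s['opening'].round(1))
                                                                   ^^^^^^^^^^^^^^^^^^
AttributeError: 'float' object has no attribute 'round'
```

```bash
sed -i "s/s\['opening'\].round(1)/s['opening']/" h.py
python3 - <<'E'
from h import *
s=status()
M=arm.camera_model('wrist'); im,d=arm.grab_frame('wrist'); save('w5',im,1.5); np.savez('w5.npz',im=im,d=d,W=M['world_from_camera'])
heldfit(pts('wrist',d,d>0,M),s['tcp_pos'],s['tool_rot'])
im,d=arm.grab_frame('scene'); save('scene5',im[90:250,200:400],4)
E
```

```text
t 6.45 tcp [539.2  63.5 196.3] rest tcp [[ -0.5  -0.5 196.3]] a_rest [ 0.498 -0.003  0.868] lean 60.2 toolx [[-0.004 -1.    -0.001]]
C [[ -4.1  -0.4 197.7]]
footback [[-25.4  -0.3 142.5]]
footfront [[-41.   -0.3 151.4]]
topback [[ 32.8  -0.6 244. ]]
q [ 43.8  31.  -44.  109.7 -20.2  48.7  13.5] F [-0.5 -0.4 -1.1] open 36.931245698107745
n 15001 4043 slope deg -23.79 b -9.82 along [-59.9 -58.5  55.8  56.2] x [-20.5  18.2]
((-0.09453010559082031, -1.84161376953125), (116.10104370117188, 41.69734573364258), 89.70010375976562)
```

View pics/w5.png

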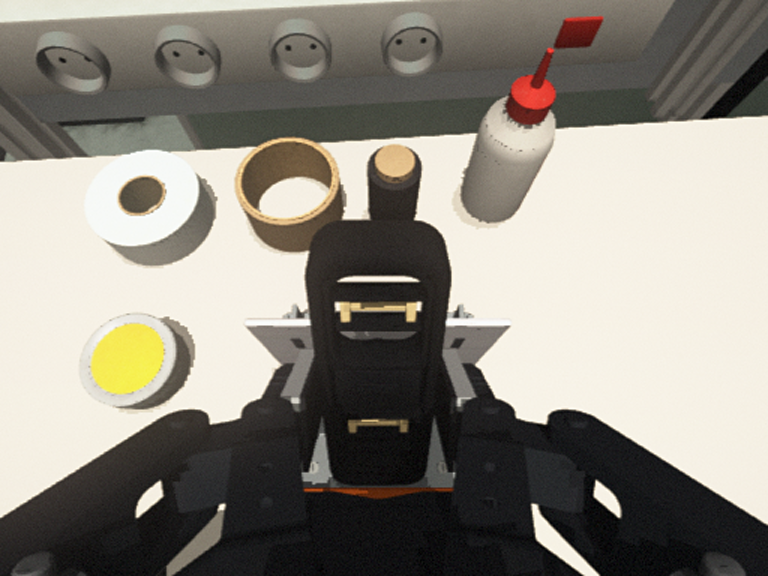

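View pics/scene5.png

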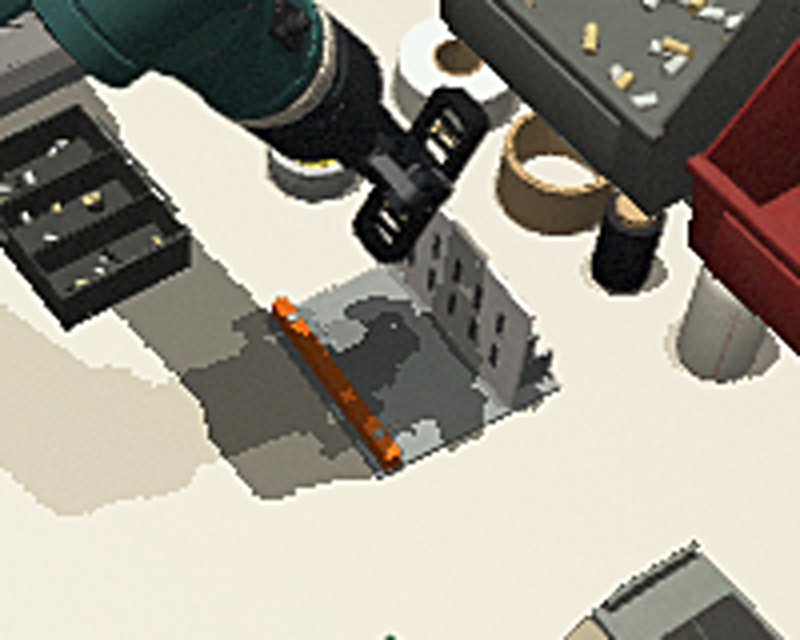

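```bash
python3 - <<'E'
from h import *
z=np.load('w5.npz'); M=arm.camera_model('wrist'); M['world_from_camera']=z['W']; d=z['d']
P=pts('wrist',d,d>0,M); r=rest(P)
m=(abs(r[:,1])<76)&(abs(r[:,1])>30)&(abs(r[:,0]-45)<15)&(r[:,2]>108)&(r[:,2]<118); print(len(r[m]),np.percentile(r[m][:,0],[2,50,98]),np.percentile(r[m][:,1],[1,99]),np.median(r[m][:,2]))
m=(abs(r[:,1])<70)&(abs(r[:,1])>35)&(abs(r[:,0]-42)<10)&(r[:,2]>40)&(r[:,2]<105); print(m.sum(),np.median(r[m][:,0]))
E
```

```text
550 [41.60107731 43.78752206 46.60962831] [-72.41692516  74.35897952] 110.69287680723394
1015 41.8857862740936
```

Request:
move_arm(steps=[0, 1, -30, 0, 0, 0, 1, 0, 1, -40, 0, 0, 0, 1, 0, 0.5, -30, 0, 0, 0, 1, 0, 0, -15, 0, 0, 0, 1, 0, 0, 0, 0, 0, 0, 1])

```text
time: 7.05
tcp_pos: [538.8, 69.2, 81.5]
tool_rot: [[0.998, 0.04, 0.055], [-0.068, 0.588, 0.806], [-0.0, -0.808, 0.59]]
ft_force: [0.4, -0.3, -1.9]
opening: 37.0
```

```bash
python3 - <<'E'
from h import *
s=status()
im,d=arm.grab_frame('scene'); save('scene6',im[90:250,200:400],4)
E
```

```text
t 7.05 tcp [538.8  69.2  81.5] rest tcp [[ 5.1  0.4 81.5]] a_rest [0.496 0.001 0.869] lean 60.3 toolx [[ 0.001 -1.    -0.   ]]
C [[ 1.5  0.4 82.9]]
footback [[-19.7   0.4  27.6]]
footfront [[-35.3   0.4  36.5]]
topback [[ 38.4   0.4 129.2]]
q [ 40.2  42.1 -40.6 112.5 -17.3  36.7  17.5] F [ 0.4 -0.3 -1.9] open 36.95761416859454
```

View pics/scene6.png

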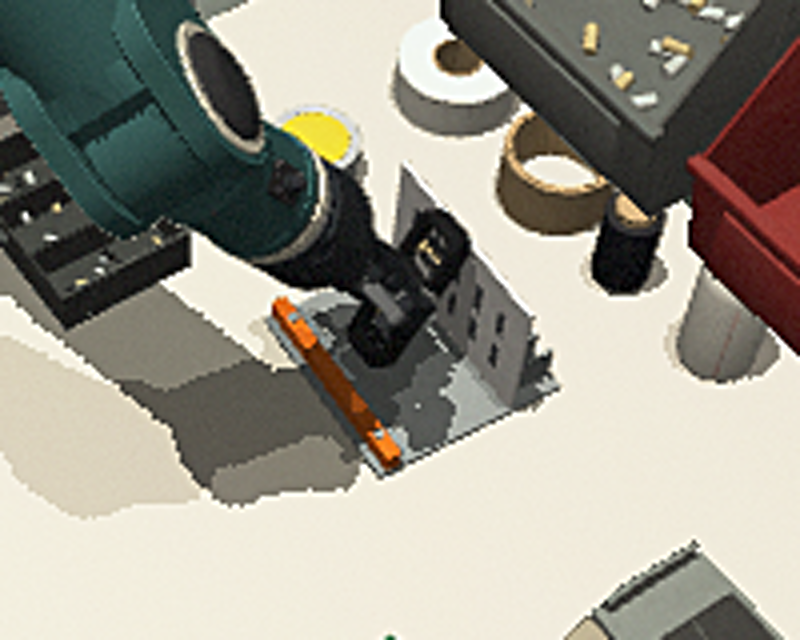

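Request:
move_arm(steps=[0, -2, -6, 0, 0, 0, 1, 0, -1, -6, 0, 0, 0, 1, 0, 0, -4, 0, 0, 0, 1, 0, 0, 0, 0, 0, 0, 1, 0, 0, 0, 0, 0, 0, 1])

```text
time: 7.6
tcp_pos: [539.7, 64.9, 66.4]
tool_rot: [[0.997, 0.043, 0.056], [-0.071, 0.588, 0.805], [0.002, -0.807, 0.59]]
ft_force: [-0.2, 0.1, -0.5]
opening: 37.2
```

```bash
python3 - <<'E'
from h import *
s=status()
E
```

```text
t 7.6 tcp [539.7  64.9  66.4] rest tcp [[ 0.9 -0.8 66.4]] a_rest [0.496 0.001 0.869] lean 60.3 toolx [[-0.001 -1.     0.002]]
C [[-2.7 -0.8 67.8]]
footback [[-23.9  -0.9  12.5]]
footfront [[-39.5  -0.8  21.5]]
topback [[ 34.1  -0.7 114.2]]
q [ 40.2  43.7 -40.1 112.4 -16.9  35.4  18.3] F [-0.2  0.1 -0.5] open 37.153889829306635
```

Request:
move_arm(steps=[0, 0, -3, 0, 0, 0, 1, 0, 0, -1, 0, 0, 0, 1, 0, 0, 0, 0, 0, 0, 1])

```text
time: 7.9
tcp_pos: [539.5, 65.0, 62.1]
tool_rot: [[0.997, 0.043, 0.056], [-0.071, 0.588, 0.805], [0.002, -0.807, 0.59]]
ft_force: [-0.3, -0.1, -1.3]
opening: 36.9
```

Request:
move_arm(steps=[0, 0, -1.5, 0, 0, 0, 1, 0, 0, 0, 0, 0, 0, 1])

```text
time: 8.1
tcp_pos: [539.7, 65.5, 61.3]
tool_rot: [[0.998, 0.043, 0.056], [-0.07, 0.589, 0.805], [0.002, -0.807, 0.591]]
ft_force: [-0.1, -0.5, 3.7]
opening: 37.3
```

Request:
move_arm(steps=[0, 0, -1.5, 0, 0, 0, 1, 0, 0, 0, 0, 0, 0, 1])

```text
time: 8.3
tcp_pos: [539.8, 66.4, 60.8]
tool_rot: [[0.998, 0.043, 0.055], [-0.07, 0.59, 0.804], [0.002, -0.806, 0.592]]
ft_force: [-1.7, 0.4, 11.8]
opening: 37.3
```

Request:
move_arm(steps=[0, -1.5, 1.5, 0, 0, 0, 1, 0, -1.5, 0, 0, 0, 0, 1, 0, 0, 0, 0, 0, 0, 1])

```text
time: 8.6
tcp_pos: [539.8, 62.7, 61.5]
tool_rot: [[0.998, 0.043, 0.056], [-0.07, 0.589, 0.805], [0.002, -0.807, 0.591]]
ft_force: [-0.4, 2.0, 5.0]
opening: 36.8
```

Request:
move_arm(steps=[0, -1.5, 0, 0, 0, 0, 1, 0, 0, 0, 0, 0, 0, 1])

```text
time: 8.8
tcp_pos: [539.8, 61.5, 61.5]
tool_rot: [[0.998, 0.043, 0.055], [-0.07, 0.59, 0.805], [0.002, -0.807, 0.591]]
ft_force: [0.2, 2.7, 5.6]
opening: 37.1
```

```bash
python3 - <<'E'
from h import *
s=status()
E
```

```text
t 8.8 tcp [539.8  61.5  61.5] rest tcp [[-2.5 -1.2 61.5]] a_rest [0.495 0.002 0.87 ] lean 60.4 toolx [[-0.    -1.     0.002]]
C [[-6.1 -1.2 62.9]]
footback [[-27.2  -1.3   7.6]]
footfront [[-42.9  -1.2  16.5]]
topback [[ 30.6  -1.1 109.3]]
q [ 40.5  44.3 -39.9 112.3 -16.7  35.3  18.8] F [0.2 2.7 5.6] open 37.06961388121114
```

Request:
move_arm(steps=[0, -1.5, 0, 0, 0, 0, 1, 0, 0, 0, 0, 0, 0, 1])

```text
time: 9.0
tcp_pos: [539.8, 60.0, 61.5]
tool_rot: [[0.998, 0.043, 0.055], [-0.07, 0.59, 0.805], [0.002, -0.806, 0.591]]
ft_force: [-0.4, 1.5, 5.9]
opening: 37.5
```

Request:
move_arm(steps=[0, -1.5, 0, 0, 0, 0, 1, 0, 0, 0, 0, 0, 0, 1])

```text
time: 9.2
tcp_pos: [539.8, 58.5, 61.5]
tool_rot: [[0.998, 0.043, 0.055], [-0.07, 0.59, 0.805], [0.002, -0.806, 0.591]]
ft_force: [1.4, 3.0, 6.0]
opening: 37.3
```

```bash
python3 - <<'E'
from h import *
s=status()
M=arm.camera_model('wrist'); im,d=arm.grab_frame('wrist'); save('w7',im,1.5)
heldfit(pts('wrist',d,d>0,M),s['tcp_pos'],s['tool_rot'])
im,d=arm.grab_frame('scene'); save('scene7',im[130:220,250:350],6)
E
```

```text
t 9.2 tcp [539.8  58.5  61.5] rest tcp [[-5.5 -1.3 61.5]] a_rest [0.495 0.002 0.87 ] lean 60.4 toolx [[-0.    -1.     0.002]]
C [[-9.1 -1.3 62.9]]
footback [[-30.2  -1.4   7.5]]
footfront [[-45.8  -1.4  16.4]]
topback [[ 27.7  -1.3 109.3]]
q [ 40.7  44.3 -39.8 112.2 -16.6  35.5  19. ] F [1.4 3.  6. ] open 37.29848684186302
n 19546 1603 slope deg -12.7 b -7.97 along [-19.  -16.3  55.7  56. ] x [-19.6  17.5]
((0.32512855529785156, 18.50825309753418), (40.77724838256836, 75.05036926269531), 0.1954796314239502)
```

View pics/w7.png

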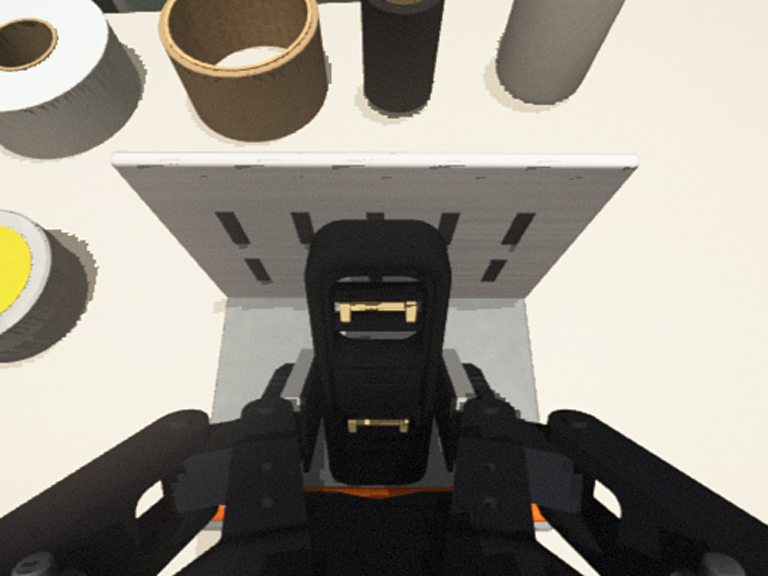

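View pics/scene7.png

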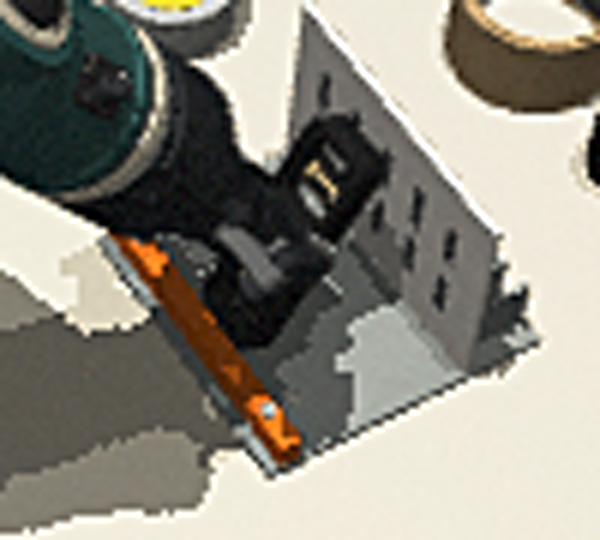

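Request:
move_arm(steps=[0, -1.5, 0, 0, 0, 0, 1, 0, 0, 0, 0, 0, 0, 1])

```text
time: 9.5
tcp_pos: [539.7, 57.3, 61.5]
tool_rot: [[0.998, 0.043, 0.055], [-0.07, 0.59, 0.804], [0.002, -0.806, 0.591]]
ft_force: [1.0, 3.5, 6.0]
opening: 36.8
```

Request:
move_arm(steps=[0, -1, 0, 0, 0, 0, 1, 0, 0, 0, 0, 0, 0, 1])

```text
time: 9.7
tcp_pos: [539.7, 56.8, 61.7]
tool_rot: [[0.998, 0.043, 0.055], [-0.069, 0.59, 0.804], [0.002, -0.806, 0.592]]
ft_force: [0.9, 5.0, 5.3]
opening: 37.3
```

Request:
move_arm(steps=[0, -1, 0, 0, 0, 0, 1, 0, 0, 0, 0, 0, 0, 1])

```text
time: 9.9
tcp_pos: [539.6, 56.4, 61.9]
tool_rot: [[0.998, 0.042, 0.055], [-0.069, 0.591, 0.804], [0.002, -0.806, 0.592]]
ft_force: [0.6, 6.3, 5.3]
opening: 37.2
```

Request:
move_arm(steps=[0.1, 1.5, -1, -0.035, 0.0024, 0, 1, 0.1, 1.5, -1, -0.035, 0.0024, 0, 1, 0.1, 1.5, -1, -0.035, 0.0024, 0, 1, 0, 0, 0, 0, 0, 0, 1])

```text
time: 10.3
tcp_pos: [539.9, 61.6, 59.0]
tool_rot: [[0.998, 0.036, 0.056], [-0.067, 0.502, 0.863], [0.003, -0.864, 0.503]]
ft_force: [1.5, 7.3, 7.2]
opening: 37.3
```

```bash
python3 - <<'E'
from h import *
s=status()
M=arm.camera_model('wrist'); im,d=arm.grab_frame('wrist'); save('w8',im,1.5)
P=pts('wrist',d,d>0,M); r=rest(P)
m=(abs(r[:,1])<70)&(abs(r[:,1])>35)&(abs(r[:,0]-42)<10)&(r[:,2]>30)&(r[:,2]<105); print('board',m.sum(),np.median(r[m][:,0]))
E
```

```text
t 10.3 tcp [539.9  61.6  59. ] rest tcp [[-2.5 -1.3 59. ]] a_rest [0.584 0.005 0.813] lean 54.4 toolx [[ 0.003 -1.     0.003]]
C [[-5.9 -1.3 60.8]]
footback [[-32.7  -1.6   8. ]]
footfront [[-47.3  -1.6  18.5]]
topback [[ 35.6  -1.1 103.1]]
q [ 34.7  40.7 -35.8 112.9 -14.   34.   13.7] F [1.5 7.3 7.2] open 37.29396059098832
board 8094 42.02439418008835
```

View pics/w8.png

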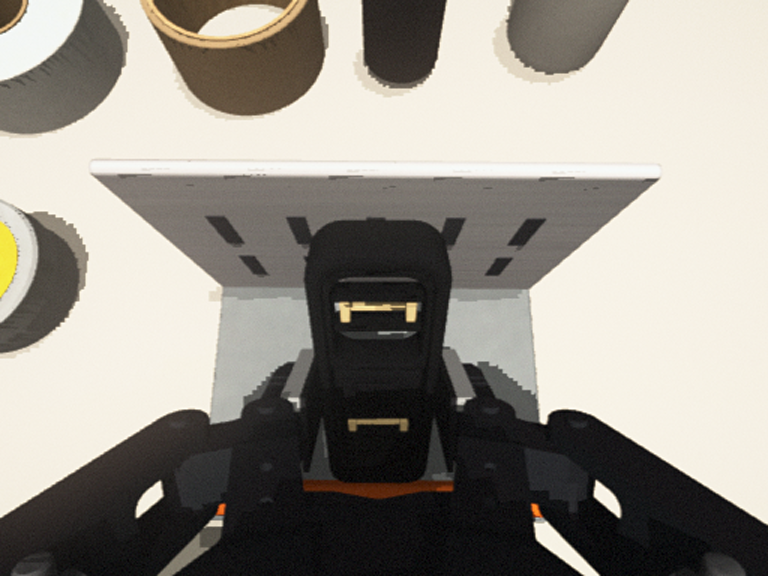

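Request:
move_arm(steps=[0.1, 1.5, -1, -0.03, 0.0021, 0, 1, 0, 0, 0, 0, 0, 0, 1])

```text
time: 10.55
tcp_pos: [540.2, 63.0, 58.1]
tool_rot: [[0.998, 0.035, 0.058], [-0.068, 0.476, 0.877], [0.003, -0.879, 0.478]]
ft_force: [0.7, 6.7, 8.0]
opening: 37.0
```

Request:
move_arm(steps=[0.1, 1, -0.5, -0.02, 0.0014, 0, 1, 0, 0, 0, 0, 0, 0, 1])

```text
time: 10.75
tcp_pos: [540.4, 63.8, 57.5]
tool_rot: [[0.998, 0.034, 0.059], [-0.068, 0.459, 0.886], [0.003, -0.888, 0.46]]
ft_force: [-0.4, 7.0, 7.5]
opening: 37.2
```

```bash
python3 - <<'E'
from h import *
s=status(); print(s['moment'])
im,d=arm.grab_frame('scene'); save('scene9',im[130:220,250:350],6)
E
```

```text
t 10.75 tcp [540.4  63.8  57.5] rest tcp [[-0.2 -1.6 57.5]] a_rest [0.622 0.003 0.783] lean 51.6 toolx [[ 0.002 -1.     0.003]]
C [[-3.5 -1.6 59.4]]
footback [[-32.9  -1.8   8. ]]
footfront [[-47.   -1.8  19.2]]
topback [[39.9 -1.4 99.7]]
q [ 31.4  39.2 -33.7 113.2 -12.6  33.3  10.9] F [-0.4  7.   7.5] open 37.19575786706621
[ 1.81213545 -0.08417609  0.0160758 ]
```

View pics/scene9.png

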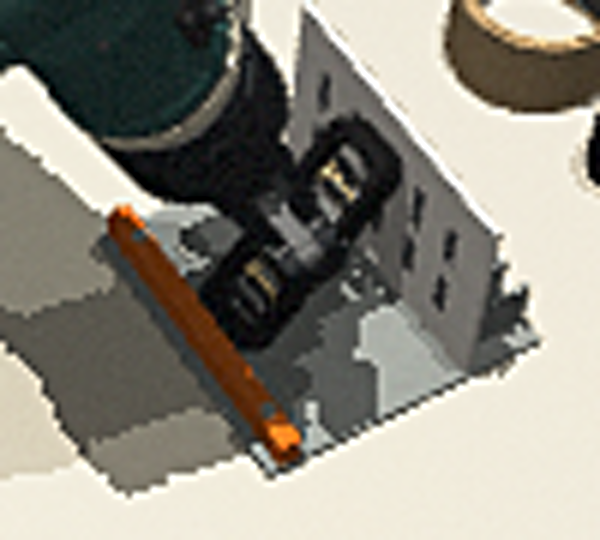

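Request:
move_arm(steps=[0.1, 1, -0.7, -0.025, 0.0018, 0, 1, 0, 0, 0, 0, 0, 0, 1])

```text
time: 11.0
tcp_pos: [540.5, 64.8, 56.7]
tool_rot: [[0.998, 0.032, 0.06], [-0.068, 0.436, 0.897], [0.003, -0.899, 0.438]]
ft_force: [0.8, 7.8, 7.8]
opening: 37.5
```

Request:
move_arm(steps=[0.1, 1, -0.7, -0.025, 0.0018, 0, 1, 0, 0, 0, 0, 0, 0, 1])

```text
time: 11.2
tcp_pos: [540.8, 65.5, 56.1]
tool_rot: [[0.998, 0.031, 0.061], [-0.068, 0.413, 0.908], [0.003, -0.91, 0.415]]
ft_force: [0.0, 6.4, 7.1]
opening: 37.0
```

```bash
python3 - <<'E'
from h import *
s=status(); print(s['moment'])
M=arm.camera_model('wrist'); im,d=arm.grab_frame('wrist'); save('w10',im,1.5)
P=pts('wrist',d,d>0,M);heldfit(P,s['tcp_pos'],s['tool_rot'])
E
```

```text
t 11.2 tcp [540.8  65.5  56.1] rest tcp [[ 1.5 -1.9 56.1]] a_rest [0.661 0.003 0.751] lean 48.7 toolx [[ 0.001 -1.     0.003]]
C [[-1.7 -1.9 58.2]]
footback [[-33.6  -2.1   8.3]]
footfront [[-47.1  -2.1  20.2]]
topback [[43.8 -1.7 96.1]]
q [ 28.   37.8 -31.3 113.3 -11.   32.8   7.8] F [0.  6.4 7.1] open 36.95457866697595
[ 1.82322989 -0.04883633 -0.05383211]
n 18494 3886 slope deg -20.66 b -9.42 along [-60.6 -59.3  70.5  70.9] x [-20.4  20.4]
((-0.05507850646972656, 5.1149139404296875), (131.51303100585938, 41.89044952392578), 89.92070007324219)
```

View pics/w10.png

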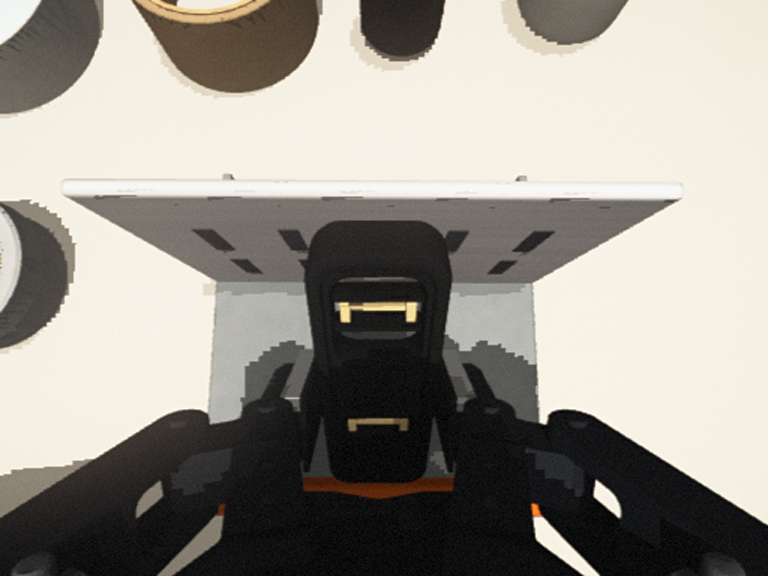

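```bash
cat >> h.py <<'E'
def leanfit(im,d,M,name='wrist',y0=-1):
    I=np.zeros((384,512,3)); I[d>0]=pts(name,d,d>0,M)
    r=np.zeros_like(I); r[d>0]=rest(I[d>0])
    g=im.max(2)<75
    m=(d>0)&g&(abs(r[...,1]-y0)<21)&(r[...,2]>5)&(r[...,2]<125)&(abs(r[...,0])<60)
    Q=r[m]; k=np.ones(len(Q),bool)
    # ransac
    rng=np.random.default_rng(0);best=None
    for _ in range(500):
        a,b=Q[rng.integers(len(Q),size=2)][:,[0,2]]
        if np.hypot(*(b-a))<30: continue
        n=np.array([-(b-a)[1],(b-a)[0]])/np.hypot(*(b-a)); e=abs((Q[:,[0,2]]-a)@n)<1.2
        if best is None or e.sum()>best.sum(): best=e
    S=Q[best][:,[0,2]]; c=S.mean(0); _,_,V=np.linalg.svd(S-c); a=V[0]*np.sign(V[0][1]); al=(S-c)@a; lo,hi=np.percentile(al,[.3,99.7])
    print(name,'lean',np.degrees(np.arctan2(a[1],a[0])).round(1),'low end',(c+lo*a).round(1),'hi end',(c+hi*a).round(1),'len',round(hi-lo,1),'n',best.sum(),'ymid',np.percentile(Q[best][:,1],[1,99]).round(1))
    S3=Q[best]; c=np.polyfit(S3[:,1],S3[:,0]-np.polyval(np.polyfit(S3[:,2],S3[:,0],1),S3[:,2]),1); print('skew slope x/y deg',np.degrees(np.arctan(c[0])).round(2))
E
python3 - <<'E'
from h import *
M=arm.camera_model('wrist'); im,d=arm.grab_frame('wrist'); leanfit(im,d,M)
im,d=arm.grab_frame('scene'); leanfit(im,d,arm.camera_model('scene'),'scene')
E
```

```text
wrist lean 50.6 low end [-43.8  14.9] hi end [ 30.3 105. ] len 116.6 n 5761 ymid [-19.6  18.1]
skew slope x/y deg -0.01
scene lean 50.6 low end [-42.6  15.6] hi end [ 31.1 105.3] len 116.0 n 85 ymid [-21.5  16.6]
skew slope x/y deg 0.13
```

Request:
move_arm(steps=[0, 0.5, 0, 0, 0, 0, 1, 0, 0.5, 0.5, 0, 0, 0, 1, 0, 0, 0, 0, 0, 0, 1], newtons=20)

```text
time: 11.65
tcp_pos: [540.8, 65.5, 56.1]
tool_rot: [[0.998, 0.032, 0.062], [-0.07, 0.414, 0.908], [0.003, -0.91, 0.415]]
ft_force: [0.6, 6.9, 5.4]
opening: 37.1
```

Request:
move_arm(steps=[0, 0, 0, 0, 0, 0, 0, 0, 0, 0, 0, 0, 0, -0.3, 0, 0, 0, 0, 0, 0, -0.3, 0, 0, 0, 0, 0, 0, -0.3])

```text
time: 12.05
tcp_pos: [540.1, 63.2, 55.0]
tool_rot: [[0.997, 0.031, 0.064], [-0.071, 0.411, 0.909], [0.002, -0.911, 0.412]]
ft_force: [0.1, 1.0, -0.2]
opening: 55.3
```

```bash
python3 - <<'E'
from h import *
s=status()
M=arm.camera_model('wrist'); im,d=arm.grab_frame('wrist'); save('w11',im,1.5);leanfit(im,d,M)
im,d=arm.grab_frame('scene'); leanfit(im,d,arm.camera_model('scene'),'scene');save('scene11',im[130:220,250:350],6)
E
```

```text
t 12.05 tcp [540.1  63.2  55. ] rest tcp [[-0.8 -1.4 55. ]] a_rest [0.663 0.    0.749] lean 48.5 toolx [[-0.001 -1.     0.002]]
C [[-4.  -1.4 57.1]]
footback [[-36.   -1.4   7.3]]
footfront [[-49.5  -1.4  19.2]]
topback [[41.6 -1.4 95. ]]
q [ 28.   37.8 -31.1 113.4 -10.9  32.8   7.7] F [ 0.1  1.  -0.2] open 55.326496086514446
wrist lean 50.5 low end [-43.8  15.3] hi end [ 30.6 105.3] len 116.8 n 5904 ymid [-19.6  18.3]
skew slope x/y deg -0.01
scene lean 49.9 low end [-43.6  15.6] hi end [ 30.4 103.4] len 114.9 n 84 ymid [-21.8  16.2]
skew slope x/y deg -0.54
```

View pics/w11.png

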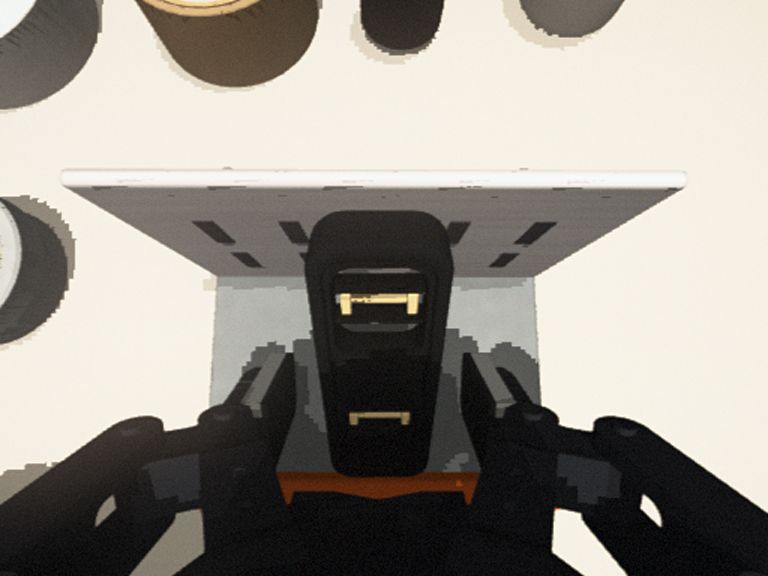

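The grille stays leaning with the fingers open; it is at px (378,340), clear of both. I back out along the fingers.

Request:
move_arm(steps=[-0.3, -4, 9, 0, 0, 0, -0.3, -0.6, -8, 18, 0, 0, 0, -0.3, -1, -12, 27, 0, 0, 0, -0.3, -1, -12, 27, 0, 0, 0, -0.3, -1, -14, 30, 0, 0, 0, -0.3, 0, -30, 30, 0, 0, 0, -0.3, 0, -40, 10, 0, 0, 0, -0.3, 0, -40, 0, 0, 0, 0, -0.3, 0, -40, 0, 0, 0, 0, -0.3, 0, 0, 0, 0, 0, 0, -0.3])

```text
time: 13.15
tcp_pos: [536.2, -143.8, 206.3]
tool_rot: [[0.997, 0.035, 0.072], [-0.08, 0.408, 0.91], [0.003, -0.912, 0.409]]
ft_force: [-0.5, 0.9, 0.4]
opening: 55.3
```

```bash
python3 - <<'E'
from h import *
s=arm.read_state(); print(s['time'],s['tcp_pos'],s['ft_force'])
for n in ['scene','top','wrist']:
    M=arm.camera_model(n); im,d=arm.grab_frame(n); save(n+'12',im,1.5)
    if n=='scene': save('scene12c',im[110:220,250:370],6)
    try: leanfit(im,d,M,n)
    except Exception as e: print(n,e)
    if n!='wrist':
      for l in ['hex_keys','board','tin','rest']:
        for r in arm.regions_of(n,l)[:1]: print(n,l,r['conf'],np.round(r['box']))
E
```

```text
13.15 [ 536.21385073 -143.82757567  206.30801044] [-0.4718317   0.89605215  0.41775633]
scene lean 50.1 low end [-42.2  17.5] hi end [ 31.2 105.2] len 114.4 n 136 ymid [-21.4  15.8]
skew slope x/y deg -0.54
scene hex_keys 0.96 [231. 261.  30.  29.]
scene board 0.78 [281. 249.  30.  22.]
scene tin 0.81 [269. 115.  22.  26.]
scene rest 0.63 [267. 133.  73.  74.]
top lean 49.1 low end [-40.  18.] hi end [ 35.3 104.9] len 115.0 n 126 ymid [-20.4  17.7]
skew slope x/y deg 0.09
top hex_keys 0.73 [280. 145.  31.  10.]
top board 0.76 [247. 133.  21.  17.]
top tin 0.74 [174. 248.  26.  26.]
top rest 0.65 [174. 170.  54.  59.]
wrist lean 50.6 low end [-41.5  17.9] hi end [ 29.8 104.9] len 112.5 n 1497 ymid [-19.4  18.8]
skew slope x/y deg 0.15
```

View pics/scene12c.png

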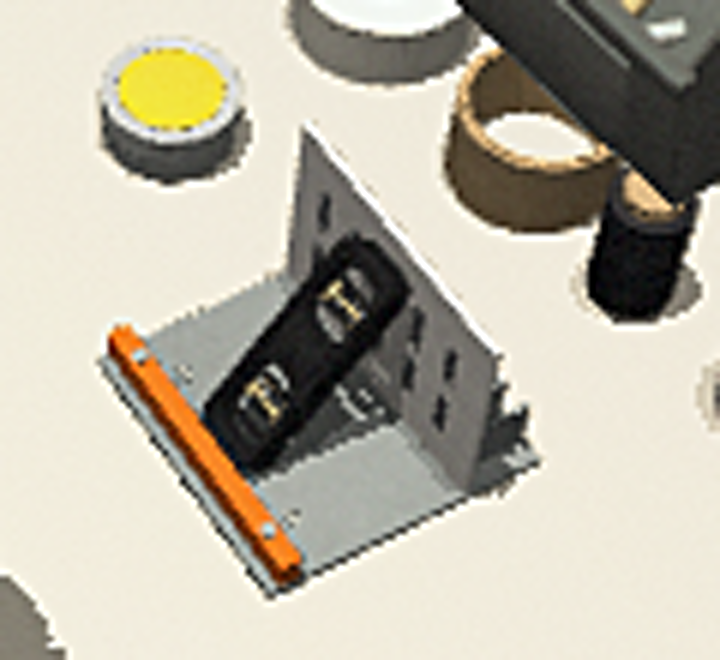

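View pics/wrist12.png

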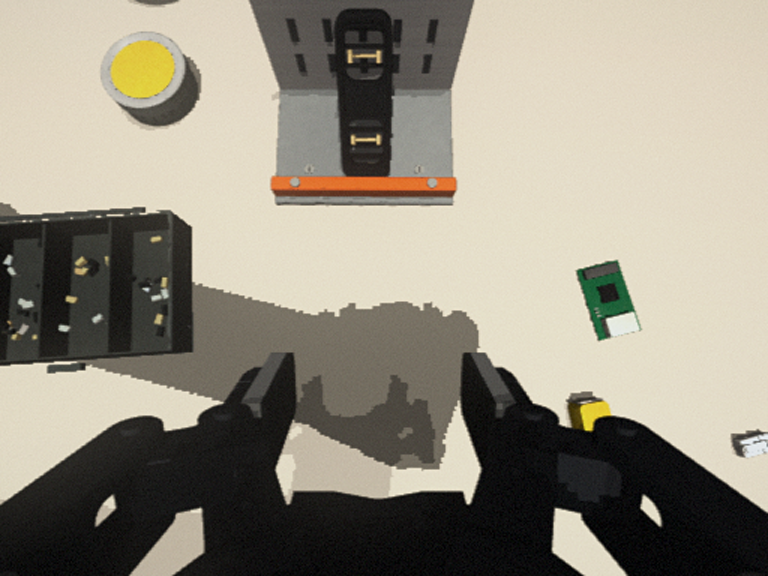

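View pics/top12.png

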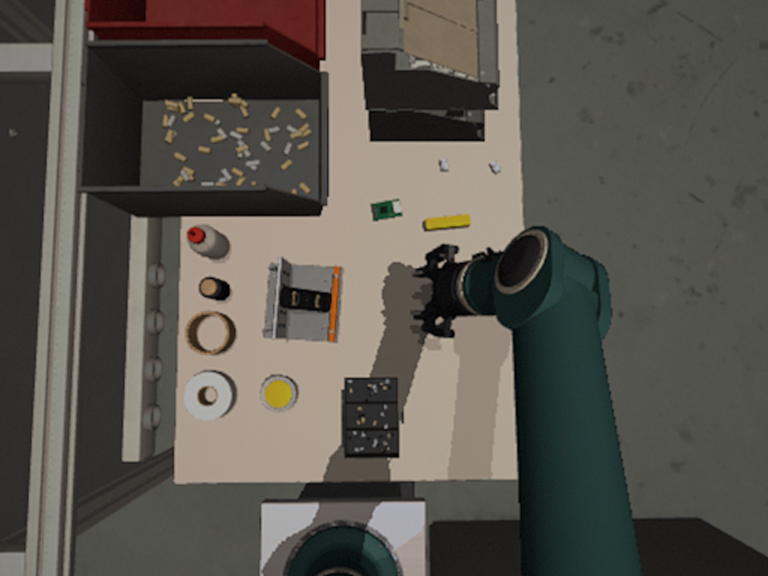

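The grille leans square in the rest: its foot is at the orange bar (wrist px (367,172)), its top is on the board at (363,12), and its front faces outward. The bystanders have not moved, so I hand the job in.

```bash
python3 - <<'E'
from bench import arm
print(arm.finish_job())
E
```

```text
the job is handed in; nothing more can be done
None
```

The larger grille frame is leaning on the inspection rest, and I handed the job in about 13.5 s into the 35 s allowed. I gripped it across its width and set one short end on the base plate. I then slid the foot to the stop until I felt light contact, tipped it back onto the backboard, released it and backed the arm away.

**Final position:** with the gripper well clear, the lean measured about 50.6° (wrist camera), 50.1° (scene) and 49.1° (top), against a nominal 52°. All three put the foot edge within about 3 mm of the stop face. The top end is at the backboard to within the cameras' accuracy, square to it within about 0.5°. The face that was up now looks outward.

**Bystanders:** the hex keys, board and tin show at the same places in the scene and top images, to within a few pixels. The small grille was hidden by the arm in the last top view, but the arm never went near it.

**Forces:** the highest wrist force I read between moves was about 12 N.

**Disagreements:**
- The lean reads 1.5–3° under nominal.
- The cameras differ by up to about 4 mm along the line from stop to backboard.
- The foot met the stop about 4.5 mm later than my in-hand estimate, so I relied on contact force there.

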